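# Complete the cross-stacked crib of wooden test slats on the drying rack

## Robot

A 6-joint arm with a two-finger parallel gripper is mounted at the origin on a cart in front of the work surface, level with it; the furniture and walls round the work are solid. World frame = base frame: x ahead of the robot, y to its left, z up, the work surface at z = 0. Lengths are in m, angles in rad, forces in N, time in s.
With the tool pointing down it reaches from about 0.275 to 0.825 m from the base axis. Payload 4.9 kg.
Tool frame: the origin (TCP) lies midway between the tips of the shut fingers; the grasp point (between the pads) lies 19 mm behind it (bot.grip_depth is the distance from the TCP to the grasp point, in m); y points along the fingers, x is the direction in which the jaws open and shut, and the axes are right-handed (so a half turn about y gives the same grasp; the last joint's range is limited). The gripper opens to 85 mm and grips with 20 to 120 N. Pads are 22 mm wide; open, the fingers measure 114 mm over their backs; the gripper's body (76 mm by 85 mm) begins 54 mm behind the grasp point. The pads swing forward as they close: fully open they stand 13 mm farther back than shut.
Start: joints at [-1.252, 0.326, -0.193, 1.052, 0, 1.437], TCP at [0.241, -0.495, 0.231] pointing down, gripper open.
Joint ranges: [-2.65, 2.65], [-0.97, 1.79], [-1.3, 1.35], [-1.93, 2.1], [-1.47, 1.37], [-3.14, 3.14]. Speed limits (rad/s): [2.57, 2.57, 3.14, 3.14, 3.14, 3.14].

## Interface

Orientations are given as a unit quaternion [w, x, y, z].
In Python, from cell import bot gives the robot as it stands. Calls block until the motion is done:
- bot.move_pose(position, orientation): joint-space move of the TCP to a pose.
- bot.move_linear(position, speed=0.15, rotation=None, until_force=None): straight line of the TCP; rotation=None keeps the orientation; speed is the mean speed in m/s. With until_force (N) it stops when the force on the tool has changed by that much, and returns True; else False.
- bot.goto_joints(angles): joint-space move.
- bot.set_gripper(opening, grasp_force=None): opening from 0.0 (shut) to 1.0 (fully open); grasp_force is the grip in N (None keeps the last); returns when the fingers have stopped.
- bot.wait(seconds).
- bot.solve_ik(position, orientation): joint angles nearest the present ones, or None.
- bot.camera(name): name is "side" or "top"; returns the picture (420x560x3 uint8, red, green, blue); there is no depth.
- bot.calibration(name): a dict with "mtx" (3x3 intrinsics, pixels), "k1" (the pictures are not rectified: a ray, as slopes to the right and down, at radius r is drawn at 1 + k1 r^2 times it, then the intrinsics apply), "extrinsics" (4x4, takes a point from world to camera coordinates). Camera axes: x right, y down, z forward; pixel columns grow to the right and rows downward; lengths in m; the calibration is good to about 2 mm. A picture is of the moment at which its call begins. calibration takes no time and is no camera call.
A pose or a line that the arm cannot do raises bot.PlanningError and nothing moves.
- bot.close_job(): hands the job in, once; it reports no verdict.
Trained networks look in the newest picture that a camera, given by its name, has taken for a name from the list of things; names that differ only in an ending like _2 or _b are one class to them, and where a whole thing is asked for, a point or a joint stands for the part that bears it (a point fixed in the world has none). Each returns a list of dicts, best first, with "confidence" (0 to 1); they miss things now and then, are a little off and sometimes report something else, mostly with a low value. They report only what shows in the picture. A call takes as long as a camera call.
- bot.search_frame(camera, thing): "bbox" ([left, top, width, height] in pixels, round what is visible of it).
Readings, each from a call of its own:
- bot.read_clock(): time.
- bot.read_joint_positions(): joint angles.
- bot.read_joint_vel(): joint speeds.
- bot.read_joint_efforts(): joint torques, N m.
- bot.read_position(): TCP position.
- bot.read_tool_rot(): TCP orientation.
- bot.read_ft_force(): force on the tool from outside, world axes, zero at the start.
- bot.read_moment(): the same for the moment, N m.
- bot.read_gripper_width(): opening from 0.0 (shut) to 1.0 (fully open).
Only numpy, scipy, OpenCV 4.12 (cv2) and the standard library are available. Lean on these libraries where they do the work, as an engineer would, in place of code of your own. Each camera call takes 0.05 s, during which the arm holds its last target.

## Task

The wooden test slats are being stacked crosswise on the wire drying rack, two to a layer, so that air reaches every face. Swing the sprung hold-down finger of the measuring cradle right up, then lift out the measured slat and lay it on the rack as the missing second slat of the second layer: parallel to the one there, across the other end of the two bottom slats, so that the layer sits as squarely as the one below. Then lay the two slats from the grey tray crosswise on top as the third layer, each straight above one of the bottom slats, and let go; do not shift the slats already laid or the things standing about.

Things in the scene. Friction and masses are not known exactly. Their poses are not given: they have to be found in the camera images.
- base_a_c (a point): plain wooden test slat, 130 mm long (x), 26 mm wide (y), 16 mm thick (z), 40 g, ends sealed grey; the point is its centre, half-way up; one of the two parallel bottom slats already laid on the rack deck (their centres 86 mm apart, ends level)
- base_b_c (a point): plain wooden test slat, 130 mm long (x), 26 mm wide (y), 16 mm thick (z), 40 g, ends sealed grey; the point is its centre, half-way up; the other bottom slat, 86 mm from base_a, at its -y side
- cross_a_c (a point): plain wooden test slat, 130 mm long (x), 26 mm wide (y), 16 mm thick (z), 40 g, ends sealed grey; the point is its centre, half-way up; the one slat already laid in the second layer, across one end of the two bottom slats, its centre 43 mm from the middle of the crib; the free place of the second layer is 86 mm off, at its own +y side, level with it, 43 mm beyond the middle of the crib
- slat_m_c (a point): plain wooden test slat, 130 mm long (x), 26 mm wide (y), 16 mm thick (z), 40 g, ends sealed grey; the point is its centre, half-way up; the measured slat; at the start it lies on the two saddles of the cradle, held under the finger, its x along the cradle's x. It lifts straight up once the finger is up
- slat_1_c (a point): plain wooden test slat, 130 mm long (x), 26 mm wide (y), 16 mm thick (z), 40 g, ends sealed grey; the point is its centre, half-way up; one of the two slats lying end to end in the shallow grey tray (floor 3 mm thick, walls 13 mm high, inside 110 x 316 mm)
- slat_2_c (a point): plain wooden test slat, 130 mm long (x), 26 mm wide (y), 16 mm thick (z), 40 g, ends sealed grey; the point is its centre, half-way up; the other slat in the tray; the two are interchangeable
- rack_deck (a point): middle of the deck of the fixed square wire drying rack (180 x 180 mm); the deck's top is 22 mm above the bench
- cradle_seat (a point): fixed aluminium measuring cradle, 220 x 64 mm, base plate 8 mm high, with an engraved rule; the point is under the slat's middle, on the saddle seats, 22 mm above the bench. x runs along the slat toward the finger's hinge, z up. The two saddles are 14 mm long, 42 mm to either side of the point; their ears rise 6 mm beside the slat, 3 to 10 mm off its sides; a stop stands at the slat's -x end. Between the saddles the slat's sides are free down to the base plate
- finger_knob (a point): centre of the black barrel knob on the finger's free end: 18 mm across and 20 mm long, its axis along the cradle's y, 38 mm above the top of the slat; the 14 mm wide finger runs 25 mm below it. Pinched on its two end faces (fingers closing along the cradle's y) it can turn between the finger pads while it is led round the hinge
- finger_hinge (a point): the finger's hinge pin, along the cradle's y, 50 mm above the bench, fixed to the cradle; the knob moves round it on a circle of about 64 mm radius, up and over toward the cradle's +x
- finger (a joint): angle of the hold-down finger in rad: about 0 pressed on the slat, 1.75 swung right up against its stop. An over-centre spring pushes it down (about 5 N at the slat) below 0.85 and up to the stop above 0.85, where it stays by itself
- bottle_white: white bottle with blue cap, 54 mm across, 106 mm high, standing on the bench to the right: not to be moved; origin at the centre of its underside
- timer: flat white timer 68 x 62 x 19 mm on the bench to the right: not to be moved; origin at the centre of its underside
- tape_roll: roll of masking tape, 98 mm across, 25 mm high, on the bench to the right: not to be moved; origin at the centre of its underside

How it is judged:
By the outcome, as a careful person would: the job done as asked, in the order asked, and still so for the second after the job is handed in, with the robot touching nothing.
It also fails if it takes over 72 s, if anything falls off the work surface, if the arm or the gripper's body presses on something with over 40 N, if the wrist force passes 120 N, or if a joint passes its speed limit or range.

## Working session

There is one attempt and no reset: what is moved stays moved. The work goes in short steps, each a Python script; the robot and the scene stay as the last script left them, time stands still between calls to the robot, and variables do not carry over. Pictures are saved under pics/ and viewed, and the job is handed in when it is done.

```bash
ls; mkdir -p pics
python3 - <<'E'
from cell import bot
import cv2,numpy as np
np.set_printoptions(precision=4,suppress=True)
for n in ['top','side']:
    im=bot.camera(n); cv2.imwrite(f'pics/{n}0.png',im[:,:,::-1])
    c=bot.calibration(n); print(n,c)
    for t in ['base_a_c','cross_a_c','slat_m_c','slat_1_c','rack_deck','cradle_seat','finger_knob','finger_hinge','finger','bottle_white','timer','tape_roll']:
        try: print(t,[(d['bbox'],round(d['confidence'],2)) for d in bot.search_frame(n,t)])
        except Exception as e: print(t,repr(e))
print(bot.read_clock(),bot.read_tool_rot(),bot.read_position(),bot.grip_depth)
E
```

```text
pics
top {'mtx': array([[433.4801,   0.    , 287.7329],
       [  0.    , 433.4801, 205.8696],
       [  0.    ,   0.    ,   1.    ]]), 'k1': -0.044553546228538715, 'extrinsics': array([[ 0.0279, -0.9996, -0.0037, -0.0739],
       [-0.9981, -0.0277, -0.0543,  0.5176],
       [ 0.0542,  0.0052, -0.9985,  1.3617],
       [ 0.    ,  0.    ,  0.    ,  1.    ]])}
base_a_c [([338.7, 190.6, 11.7, 41.0], 0.7), ([240.4, 167.8, 44.8, 17.1], 0.67)]
cross_a_c [([268.0, 166.9, 16.6, 40.9], 0.91)]
slat_m_c [([340.5, 187.6, 10.6, 45.4], 0.62), ([332.9, 169.0, 29.5, 70.8], 0.27)]
slat_1_c [([175.4, 161.7, 16.0, 42.0], 0.58)]
rack_deck [([233.1, 160.1, 60.2, 66.4], 0.67)]
cradle_seat [([247.0, 195.2, 41.0, 15.3], 0.65), ([333.1, 166.9, 29.1, 72.0], 0.62), ([338.5, 188.7, 13.5, 46.6], 0.25)]
finger_knob [([344.7, 176.2, 7.5, 25.7], 0.57)]
finger_hinge [([333.8, 166.0, 28.0, 72.8], 0.64)]
finger [([347.3, 177.7, 6.0, 25.2], 0.64)]
bottle_white [([385.4, 152.3, 23.0, 15.8], 0.87), ([341.0, 187.8, 8.0, 45.3], 0.26)]
timer [([394.5, 185.0, 18.1, 24.9], 0.6)]
tape_roll [([385.4, 222.1, 27.0, 32.2], 0.72)]

[... 326 characters left out ...]
 0.    ,  0.    ,  1.    ]])}
base_a_c [([213.3, 224.8, 25.9, 23.7], 0.68)]
cross_a_c [([223.1, 211.8, 50.0, 21.1], 0.66)]
slat_m_c [([296.1, 185.0, 42.2, 24.9], 0.78)]
slat_1_c [([137.6, 286.7, 57.0, 28.7], 0.7)]
rack_deck [([192.9, 217.8, 99.2, 55.8], 0.97), ([317.2, 167.1, 26.8, 16.6], 0.35)]
cradle_seat []
finger_knob [([287.0, 171.7, 22.1, 18.3], 0.64)]
finger_hinge [([278.4, 174.8, 71.7, 40.6], 0.97), ([135.1, 285.6, 62.5, 28.2], 0.38)]
finger [([285.2, 171.5, 22.2, 19.1], 0.6)]
bottle_white [([288.4, 136.3, 15.4, 40.0], 0.64)]
timer [([317.9, 168.4, 28.3, 11.0], 0.75)]
tape_roll [([353.9, 173.3, 24.9, 22.7], 0.77)]
1.3 [ 0.5995 -0.5995  0.375  -0.375 ] [ 0.2406 -0.4946  0.2313] 0.0187
```

Run:
```python
import cv2
t=cv2.imread('pics/top0.png')[130:280,150:440]; cv2.imwrite('pics/top0c.png',cv2.resize(t[:, :150],None,fx=4,fy=4,interpolation=cv2.INTER_CUBIC))
cv2.imwrite('pics/top0d.png',cv2.resize(t[:,140:],None,fx=4,fy=4,interpolation=cv2.INTER_CUBIC))
t=cv2.imread('pics/side0.png')[150:340,110:310]; cv2.imwrite('pics/side0c.png',cv2.resize(t,None,fx=3,fy=3,interpolation=cv2.INTER_CUBIC))
t=cv2.imread('pics/side0.png')[120:270,260:410]; cv2.imwrite('pics/side0d.png',cv2.resize(t,None,fx=4,fy=4,interpolation=cv2.INTER_CUBIC))
```

```text
(no output)
```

View pics/top0.png

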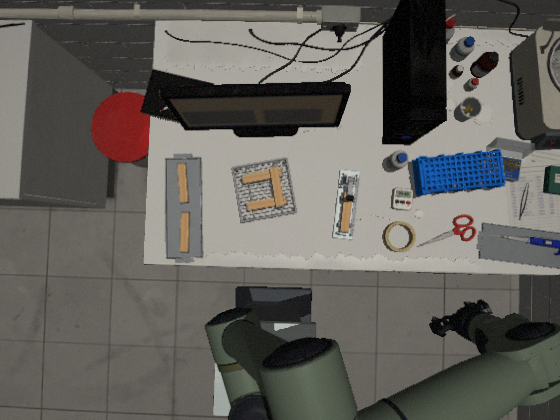

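View pics/top0c.png

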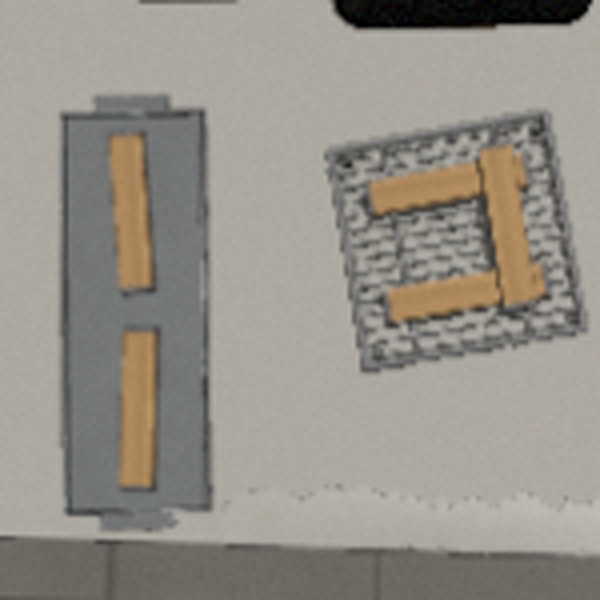

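View pics/top0d.png

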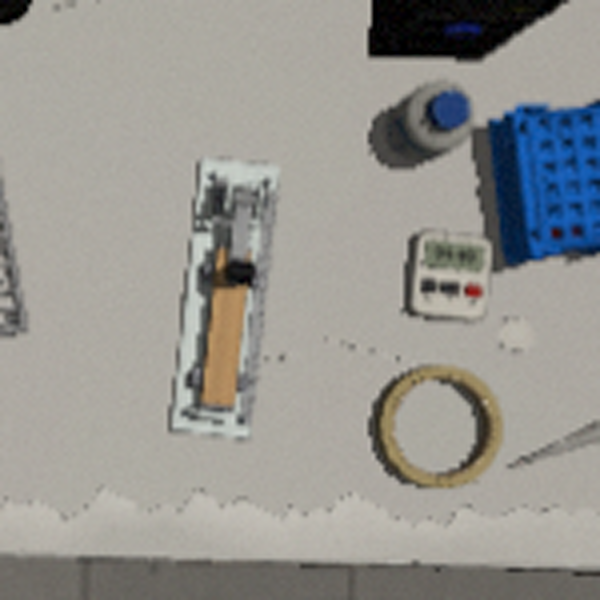

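View pics/side0c.png

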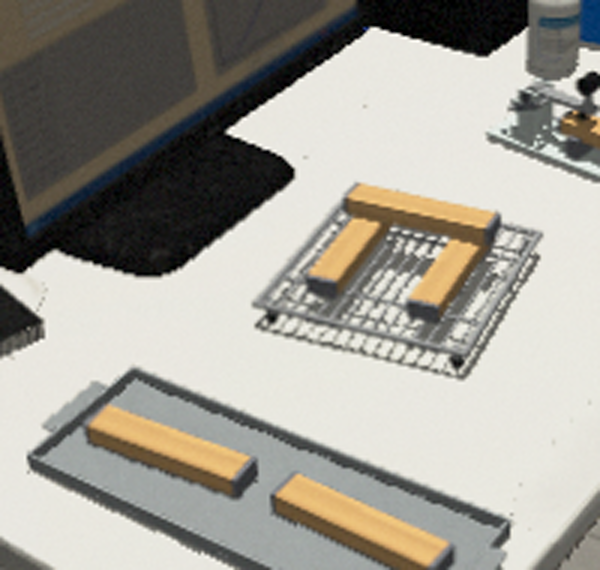

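View pics/side0d.png

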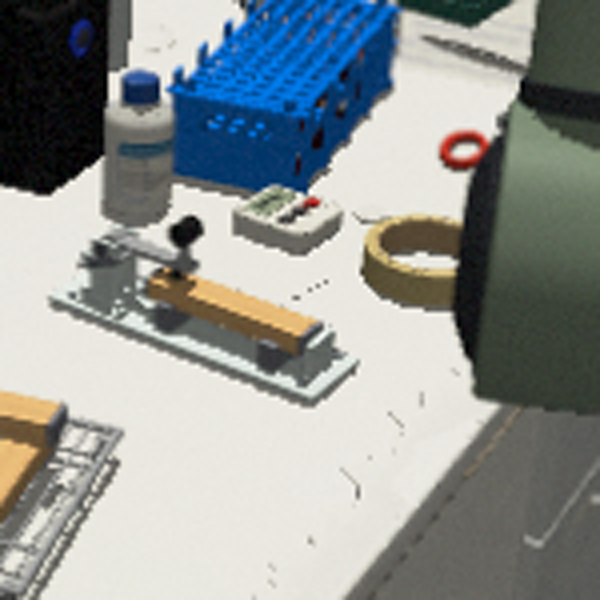

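View pics/side0.png

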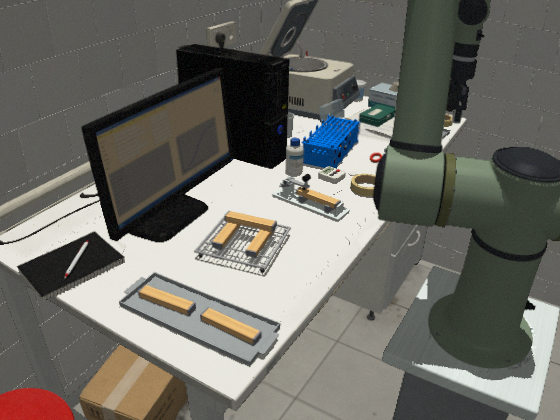

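```bash
cat > h.py <<'E'
import numpy as np, cv2
from scipy.optimize import minimize
from scipy.spatial.transform import Rotation as Rn
L,W,T=.130,.026,.016
def proj(c,P):
    P=np.atleast_2d(P); E=c['extrinsics']; q=P@E[:3,:3].T+E[:3,3]
    s=q[:,:2]/q[:,2:]; s=s*(1+c['k1']*(s**2).sum(1,keepdims=True))
    return s@c['mtx'][:2,:2].T+c['mtx'][:2,2]
def ray(c,uv):
    s0=(np.asarray(uv,float)-c['mtx'][:2,2])/c['mtx'][0,0]; s=s0.copy()
    for _ in range(20): s=s0/(1+c['k1']*(s@s))
    R=c['extrinsics'][:3,:3]; return -R.T@c['extrinsics'][:3,3], R.T@np.r_[s,1]
def at_z(c,uv,z):
    o,d=ray(c,uv); return o+d*(z-o[2])/d[2]
def tri(rays):
    A=0;b=0
    for o,d in rays:
        d=d/np.linalg.norm(d); M=np.eye(3)-np.outer(d,d); A=A+M; b=b+M@o
    return np.linalg.solve(A,b)
def wood(im):
    f=im.astype(float); s=(f[...,0]-f[...,2])/np.maximum(f[...,0],30); return np.clip((s-.1)/.4,0,1)
def box(x,y,yaw,z):
    c,s=np.cos(yaw),np.sin(yaw); R=np.array([[c,-s,0],[s,c,0],[0,0,1]])
    return np.array([[a*L/2,b*W/2,d*T/2] for a in(-1,1) for b in(-1,1) for d in(-1,1)])@R.T+[x,y,z]
F=[([1,3,7,5],1),([0,4,5,1],1),([2,6,7,3],1),([0,1,3,2],0),([4,5,7,6],0)] # top, -y,+y wood; ends grey
S=8
def render(c,slats,roi):
    x0,y0,x1,y1=roi; im=np.zeros(((y1-y0)*S,(x1-x0)*S),np.uint8)
    cam=-c['extrinsics'][:3,:3].T@c['extrinsics'][:3,3]
    for sl in slats:   # bottom first
        P=box(*sl); ctr=np.array([sl[0],sl[1],sl[3]])
        p=((proj(c,P)-[x0,y0]+.5)*S-.5)
        for idx,v in F:
            m=P[idx].mean(0)
            if (m-ctr)@(cam-m)>0: cv2.fillConvexPoly(im,np.round(p[idx]*16).astype(np.int32),255*v,shift=4)
    return cv2.resize(im,(x1-x0,y1-y0),interpolation=cv2.INTER_AREA)/255.
def roi_of(c,slats,m=6):
    p=np.vstack([proj(c,box(*s)) for s in slats]); a=np.floor(p.min(0)-m).astype(int); b=np.ceil(p.max(0)+m).astype(int)
    return a[0],a[1],b[0],b[1]
def fit(obs,model,p0,steps,masks=None):
    """obs: list of (calib, woodmap); model(p)->list of slats"""
    rois=[roi_of(c,model(p0)) for c,_ in obs]
    def cost(p):
        t=0
        for k,((c,w),r) in enumerate(zip(obs,rois)):
            d=(cv2.GaussianBlur(render(c,model(p),r),(0,0),.5)-cv2.GaussianBlur(w[r[1]:r[3],r[0]:r[2]],(0,0),.5))**2
            if masks is not None and masks[k] is not None: d=d*masks[k][r[1]:r[3],r[0]:r[2]]
            t+=d.sum()
        return t
    p=np.array(p0,float)
    for _ in range(2):
        sim=np.vstack([p]+[p+np.eye(len(p))[i]*steps[i] for i in range(len(p))])
        r=minimize(cost,p,method='Nelder-Mead',options=dict(initial_simplex=sim,xatol=1e-5,fatol=1e-3,maxiter=400)); p=r.x
    return p,r.fun
def quat(yaw): # jaw direction (tool x) at yaw, pointing down
    x=np.array([np.cos(yaw),np.sin(yaw),0]); y=np.array([0,0,-1.]); z=np.cross(x,y)
    q=Rn.from_matrix(np.c_[x,y,z]).as_quat(); return q[[3,0,1,2]]
def load(n):
    return cv2.imread(n)[:,:,::-1]
E
cat > fit0.py <<'E'
from h import *
from cell import bot
np.set_printoptions(precision=4,suppress=True)
ct,cs=bot.calibration('top'),bot.calibration('side')
wt,ws=wood(load('pics/top0.png')),wood(load('pics/side0.png'))
O={'top':[(ct,wt)],'side':[(cs,ws)],'both':[(ct,wt),(cs,ws)]}
# crop coords -> top pixel: x=150+cx/4, y=130+cy/4
g=lambda cx,cy,z,ox=150: at_z(ct,[ox+cx/4-.4,130+cy/4-.4],z)
print('tray')
for nm,(a,b) in {'s1':((132,212),(148,288)),'s2':((138,410),(137,490))}.items():
    A=g(*a,.019);
    for k in O:
        p,f=fit(O[k],lambda p:[(p[0],p[1],p[2],.011)],[A[0],A[1],0 if nm=='s2' else .08],[.004,.004,.05]); print(nm,k,p,f)
ctr=g(455,230,.04); 
def crib(p):
    x,y,th=p[:3]; u=np.array([np.cos(th),np.sin(th)]); v=np.array([-u[1],u[0]]); c=np.array([x,y])
    a=c+.043*v; b=c-.043*v; e=c+ p[3]*u+p[4]*v
    return [(*a,th,.030),(*b,th,.030),(*e,th+np.pi/2+p[5],.046)]
print('crib guess',ctr)
for k in O:
    p,f=fit(O[k],crib,[ctr[0],ctr[1],np.pi/2+.15,-.043,0,0],[.004,.004,.05,.003,.003,.03]); print(k,p,f)
print('slat_m; knob')
A=g(228,325,.038,290)
for k in O:
    p,f=fit(O[k],lambda p:[(p[0],p[1],p[2],.030)],[A[0],A[1],-.08],[.004,.004,.05]); print(k,p,f)
kt=np.array([290+239/4-.4,130+270/4-.4]); ks=np.array([260+186/4-.4,120+230/4-.4])
K=tri([ray(ct,kt),ray(cs,ks)]); print(K, proj(ct,K)-kt, proj(cs,K)-ks)
E
python3 fit0.py
```

```text
tray
s1 top [0.585  0.2797 0.1191] 28.098910079477136
s1 side [0.5872 0.2776 0.1018] 43.356979158961195
s1 both [0.5862 0.2784 0.1061] 81.49624987653456
s2 top [0.4291 0.2675 0.0201] 31.167839041212602
s2 side [0.4309 0.2657 0.0048] 50.075025886607605
s2 both [0.4298 0.266  0.0026] 91.36345357396826
crib guess [0.5746 0.0181 0.04  ]
top [ 0.5689  0.0162  1.7791 -0.0407 -0.0003 -0.0149] 56.48595201375625
side [ 0.5721  0.0101  1.7806 -0.0358 -0.0006 -0.0471] 36.53353084622965
both [ 0.5703  0.0139  1.7882 -0.0389 -0.0011 -0.0498] 119.51593287289684
slat_m; knob
top [ 0.5059 -0.242  -0.0813] 64.02892378301989
side [ 0.5082 -0.2456 -0.1284] 32.46191849205562
both [ 0.5073 -0.2429 -0.0929] 108.54119880226189
[ 0.5471 -0.2458  0.0794] [[0.0848 0.1712]] [[-0.2128 -0.0112]]
```

```bash
cat > ov.py <<'E'
from h import *
def overlay(c,im,slats,roi,fn,k=8):
    x0,y0,x1,y1=roi; z=cv2.resize(np.ascontiguousarray(im[y0:y1,x0:x1,::-1]),None,fx=k,fy=k,interpolation=cv2.INTER_NEAREST)
    for s in slats:
        P=box(*s); p=(proj(c,P)-[x0,y0]+.5)*k-.5
        for i,j in [(1,3),(3,7),(7,5),(5,1),(0,1),(4,5),(2,3),(6,7),(0,2),(2,6),(6,4),(4,0)]:
            cv2.line(z,tuple(map(int,p[i])),tuple(map(int,p[j])),(255,0,0) if (i%2 and j%2) else (0,160,0),1)
    cv2.imwrite(fn,z)
E
python3 - <<'E'
from ov import *
from cell import bot
ct,cs=bot.calibration('top'),bot.calibration('side')
t,s=load('pics/top0.png'),load('pics/side0.png')
def crib(p):
    x,y,th=p[:3]; u=np.array([np.cos(th),np.sin(th)]); v=np.array([-u[1],u[0]]); c=np.array([x,y])
    a=c+.043*v; b=c-.043*v; e=c+ p[3]*u+p[4]*v
    return [(*a,th,.030),(*b,th,.030),(*e,th+np.pi/2+p[5],.046)]
sl=crib([ 0.5689 , 0.0162 , 1.7791 ,-0.043 ,-0.0003, -0.0149])
overlay(ct,t,sl,(230,155,300,225),'pics/ovt.png')
sl=crib([ 0.5721 , 0.0101 , 1.7806 ,-0.043 ,-0.0006, -0.0471])
overlay(cs,s,sl,(200,200,285,270),'pics/ovs.png')
for p in [(262,173),(262,202),(275,190)]: print(t[p[1],p[0]],wood(t)[p[1],p[0]])
print(t[185,255],t[160,310])
E
```

```text
[177 138  93] 0.9364406779661016
[170 134  91] 0.911764705882353
[170 134  93] 0.8823529411764705
[165 163 156] [173 170 163]
```

View pics/ovt.png

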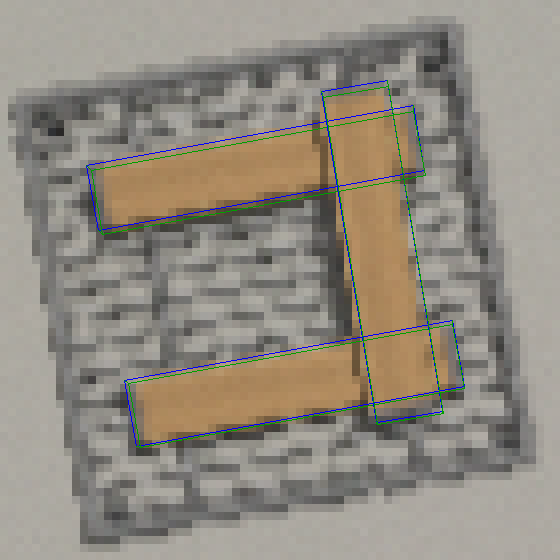

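View pics/ovs.png

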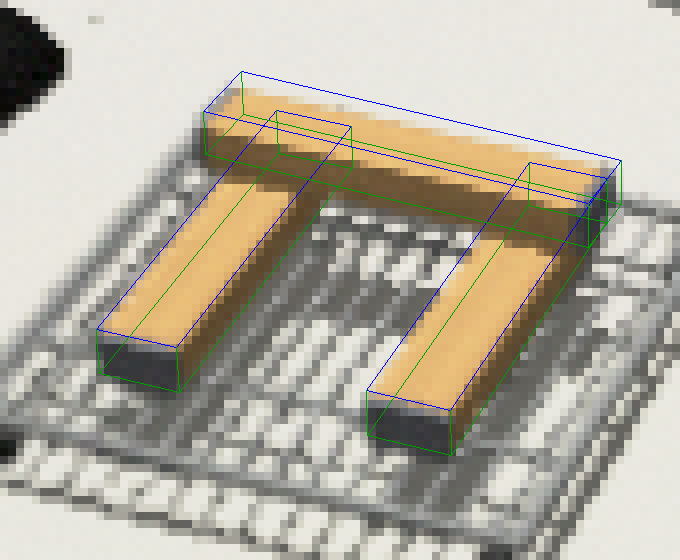

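```bash
python3 - <<'E'
s=open('h.py').read()
s=s.replace("np.clip((s-.1)/.4,0,1)","np.clip((s-.07)/.36,0,1)")
s=s.replace("def render(c,slats,roi):","def render(c,slats,roi,cap=None):\n    cap=CAP if cap is None else cap")
s=s.replace("S=8\n","S=8\nCAP=.002\n")
s=s.replace("""        for idx,v in F:""","""        Q=[(P[i],v) for i,v in F]
        d=np.array([np.cos(sl[2]),np.sin(sl[2]),0])
        for (fi,v) in F[:3]:
            q=P[fi]; a=(q-ctr)@d; n=np.sign(a)[:,None]
            Q.append((q-n*d*cap,2))
        Q=[(q,0 if v==1 else v) for q,v in Q]
        nrm=[P[i].mean(0)-ctr for i,_ in F]; nrm+=nrm[:3]
        for (q,v),n in zip(Q,nrm):
            m=ctr+n
            if n@(cam-m)>0:
                p=((proj(c,q)-[x0,y0]+.5)*S-.5); cv2.fillConvexPoly(im,np.round(p*16).astype(np.int32),255 if v else 0,shift=4)
        continue
        for idx,v in F:""")
open('h.py','w').write(s)
E
cat > fit1.py <<'E'
import h
from h import *
from cell import bot
np.set_printoptions(precision=4,suppress=True)
ct,cs=bot.calibration('top'),bot.calibration('side')
wt,ws=wood(load('pics/top0.png')),wood(load('pics/side0.png'))
O={'top':[(ct,wt)],'side':[(cs,ws)]}
def crib(p):
    x,y,th=p[:3]; u=np.array([np.cos(th),np.sin(th)]); v=np.array([-u[1],u[0]]); c=np.array([x,y])
    a=c+.043*v; b=c-.043*v; e=c+ p[3]*u+p[4]*v
    return [(*a,th,.030),(*b,th,.030),(*e,th+np.pi/2+p[5],.046)]
for cap in [0,.001,.002,.003,.004]:
    h.CAP=cap; print('cap',cap)
    for k in O:
        for nm,x0 in {'s1':[.586,.279,.11],'s2':[.43,.267,.02]}.items():
            p,f=fit(O[k],lambda p:[(p[0],p[1],p[2],.011)],x0,[.004,.004,.05]); print(k,nm,p,f)
        p,f=fit(O[k],crib,[.570,.014,1.76,-.043,0,0],[.004,.004,.05,.003,.003,.03]); print(k,'crib',p,f)
E
python3 fit1.py
```

```text
cap 0
top s1 [0.585  0.2796 0.1185] 16.81604112240513
top s2 [0.4287 0.2674 0.0209] 19.65306500277248
top crib [ 0.5688  0.0166  1.7795 -0.041  -0.0015 -0.0172] 37.54523055945483
side s1 [0.5871 0.2777 0.1033] 31.6176859657674
side s2 [0.4307 0.2655 0.0047] 41.33551620246962
side crib [ 0.572   0.0107  1.7836 -0.0366 -0.0005 -0.0518] 24.66885509994895
cap 0.001
top s1 [0.5856 0.2798 0.1168] 12.564780654453962
top s2 [0.4288 0.2675 0.0186] 15.117086006212142
top crib [ 0.5689  0.0164  1.7777 -0.0408 -0.0011 -0.0212] 24.08498367277365
side s1 [0.5868 0.2776 0.1086] 21.42644761802678
side s2 [0.4295 0.2654 0.    ] 29.38455416640295
side crib [ 0.5717  0.0115  1.7816 -0.0377 -0.0011 -0.0342] 17.921988621325852
cap 0.002
top s1 [0.5849 0.2796 0.1198] 8.894732801834584
top s2 [0.4279 0.2675 0.0186] 10.672880092655069
top crib [ 0.5688  0.0164  1.7756 -0.0409 -0.0013 -0.0167] 13.127666382921554
side s1 [0.5868 0.2776 0.1072] 12.971462458330379
side s2 [0.4295 0.2655 0.0086] 18.14024585294163
side crib [ 0.5715  0.0125  1.7835 -0.0386 -0.0003 -0.032 ] 13.335527945947607
cap 0.003
top s1 [0.5847 0.2797 0.1171] 6.323146075245546
top s2 [0.4277 0.2674 0.0192] 7.892790997680013
top crib [ 0.5688  0.0165  1.7763 -0.0409 -0.0015 -0.0206] 5.498288346611895
side s1 [0.5865 0.2778 0.1115] 6.989115696882884
side s2 [0.429  0.2655 0.011 ] 9.459700690797824
side crib [ 0.5712  0.0134  1.7778 -0.0397 -0.0009 -0.0218] 9.37305194357985
cap 0.004
top s1 [0.5849 0.2797 0.1186] 5.317653497843123
top s2 [0.4282 0.2675 0.0193] 6.1119853577596235
top crib [ 0.5689  0.0164  1.7744 -0.0408 -0.0015 -0.0154] 2.4107766241318362
side s1 [0.5863 0.2777 0.1141] 4.826952964032986
side s2 [0.4292 0.2656 0.0131] 6.165408507157564
side crib [ 0.5711  0.0144  1.7798 -0.0406 -0.001  -0.016 ] 8.446419520684572
```

```bash
cat > fit2.py <<'E'
import h
from h import *
from cell import bot
np.set_printoptions(precision=4,suppress=True)
ct,cs=bot.calibration('top'),bot.calibration('side')
wt,ws=wood(load('pics/top0.png')),wood(load('pics/side0.png'))
O={'top':[(ct,wt)],'side':[(cs,ws)],'both':[(ct,wt),(cs,ws)]}
def free(p): return [(p[0],p[1],p[2],.03),(p[3],p[4],p[5],.03),(p[6],p[7],p[8],.046)]
u=np.array([np.cos(1.775),np.sin(1.775)]); v=np.array([-u[1],u[0]]); c=np.array([.5689,.0164])
x0=[*(c+.043*v),1.775,*(c-.043*v),1.775,*(c-.041*u),1.775+np.pi/2]
for cap in [.004,.005]:
    h.CAP=cap
    for k in O:
        p,f=fit(O[k],free,x0,[.003,.003,.03]*3)
        a,b,e=p[:2],p[3:5],p[6:8]; m=(a+b)/2; th=(p[2]+p[5])/2; u=np.array([np.cos(th),np.sin(th)]); v=np.array([-u[1],u[0]])
        print(cap,k,f,'mid',m,'yaws',p[2],p[5],p[8]-np.pi/2,'a-b',(a-b)@u,(a-b)@v,'cross',(e-m)@u,(e-m)@v)
        for nm,x1 in {'s1':[.586,.279,.11],'s2':[.43,.267,.02]}.items():
            q,f=fit(O[k],lambda p:[(p[0],p[1],p[2],.011)],x1,[.004,.004,.05]); print(k,nm,q,f)
        M=[None,None]
        def msk(c,w):
            # exclude finger region: hide upper end (x>0.53)
            mk=np.ones(w.shape); P=proj(c,[[.535,-.242,.038]])[0]
            yy,xx=np.mgrid[:420,:560]
            pa,pb=proj(c,[[.52,-.25,.038]])[0],proj(c,[[.60,-.255,.038]])[0]
            d=(pb-pa)/np.linalg.norm(pb-pa); mk[((xx-pa[0])*d[0]+(yy-pa[1])*d[1])>0]=0
            return mk
        q,f=fit(O[k],lambda p:[(p[0],p[1],p[2],.030)],[.506,-.243,-.09],[.004,.004,.05],[msk(*o) for o in O[k]]); print(k,'m',q,f)
E
python3 fit2.py
```

```text
0.004 top 2.058357030756551 mid [0.5689 0.0165] yaws 1.7767611788312898 1.7830123497451655 1.758038602290262 a-b 0.0009337952519488345 0.08632152214153527 cross -0.040893365724327335 -0.001284665832139353
top s1 [0.5849 0.2797 0.1186] 5.317653497843123
top s2 [0.4282 0.2675 0.0193] 6.1119853577596235
top m [ 0.5067 -0.2421 -0.0855] 2.0901545681183933
0.004 side 7.326672969215122 mid [0.571  0.0146] yaws 1.778137281738881 1.7909679787336477 1.7662241811720212 a-b 0.001125916851603074 0.08653058913598717 cross -0.04083856479566282 -0.0006955964091569927
side s1 [0.5863 0.2777 0.1141] 4.826952964032986
side s2 [0.4292 0.2656 0.0131] 6.165408507157564
side m [ 0.5084 -0.2448 -0.0769] 6.17969412694953
0.004 both 26.781956817853118 mid [0.5699 0.0159] yaws 1.7789588337588769 1.79145073149318 1.7635092662068166 a-b 0.0010742763318646702 0.08643810891465692 cross -0.041104858393428555 -0.0009591170809877345
both s1 [0.5857 0.2784 0.1163] 20.796857637363455
both s2 [0.429  0.266  0.0135] 22.87993802369677
both m [ 0.5076 -0.243  -0.0842] 13.787217673843532
0.005 top 4.23255022479028 mid [0.56
[... 326 characters left out ...]
 9.29231184984519 mid [0.5709 0.0154] yaws 1.7739507544196549 1.785699297103596 1.7694699355718555 a-b 0.0010844568585285132 0.08656570125887823 cross -0.041641573504874727 -0.0006561886025452865
side s1 [0.5862 0.2777 0.1211] 6.371350406553346
side s2 [0.4289 0.2654 0.0162] 8.737629333011455
side m [ 0.5075 -0.2447 -0.0831] 6.083542831104504
0.005 both 28.512710700403414 mid [0.5699 0.0161] yaws 1.771680829289211 1.784427060213131 1.767477351458783 a-b 0.0008182488347402428 0.08628385658407031 cross -0.04136235960856458 -0.0010427558072099302
both s1 [0.5857 0.2783 0.1166] 23.104602800010262
both s2 [0.4289 0.2661 0.0137] 25.641622193912816
both m [ 0.5066 -0.2427 -0.0781] 14.04156491495011
```

```bash
cat > plan.py <<'E'
from h import *
cy=-.082; cx=np.array([np.cos(cy),np.sin(cy)])
K=np.array([.5471,-.2455,.0765]); H=np.r_[K[:2]+.0585*cx,.050]
def knob(th):
    r,a=.064,np.pi-np.arctan2(.026,.0585)-th
    return np.r_[H[:2]+r*np.cos(a)*cx,H[2]+r*np.sin(a)]
M=np.array([.5072,-.2430])
th=1.776; u=np.array([np.cos(th),np.sin(th)]); v=np.array([-u[1],u[0]]); C=np.array([.570,.0155])
E
python3 - <<'E'
from plan import *
from cell import bot
np.set_printoptions(precision=3,suppress=True)
q=bot.read_tool_rot(); R=Rn.from_quat(np.r_[q[1:],q[0]]).as_matrix(); print(R, bot.read_joint_positions())
for nm,p,y in [('knob',[*knob(0)[:2],.06],cy+np.pi/2),('knobend',[*knob(1.7)[:2],.085],cy+np.pi/2),('m',[*M,.013],cy+np.pi/2),('put m',[*(C+.043*u),.03],th),('t1',[.5857,.2785,.008],.116+np.pi/2),('t2',[.429,.2662,.008],.014+np.pi/2),('A',[*(C+.043*v),.045],th+np.pi/2),('B',[*(C-.043*v),.045],th+np.pi/2)]:
    for f in (0,np.pi,):
        yy=y-f; j=bot.solve_ik(p,quat(yy)); print(nm,round(yy,3),j if j is None else np.array(j))
for t in (0,.85,1.7): print(knob(t))
E
```

```text
[[ 0.437  0.     0.899]
 [-0.899 -0.     0.437]
 [ 0.    -1.     0.   ]] [-1.252  0.326 -0.193  1.052  0.     1.437]
knob 1.489 [-0.545  0.575 -0.273  0.722  0.    -0.463]
knob -1.653 [-0.545  0.575 -0.273  0.722  0.     2.679]
knobend 1.489 [-0.485  0.691  0.021  0.901  0.    -0.403]
knobend -1.653 [-0.485  0.691  0.021  0.901  0.     2.739]
m 1.489 [-0.578  0.584 -0.415  0.572  0.    -0.496]
m -1.653 [-0.578  0.584 -0.415  0.572  0.     2.646]
put m 1.776 [-0.029  0.562 -0.398  0.611  0.    -0.234]
put m -1.366 [-0.029  0.562 -0.398  0.611  0.     2.908]
t1 1.687 [ 0.33   0.714 -0.165  0.693  0.     0.214]
t1 -1.455 [ 0.33   0.714 -0.165  0.693  0.    -2.927]
t2 1.585 [ 0.409  0.515 -0.574  0.482  0.     0.395]
t2 -1.557 [ 0.409  0.515 -0.574  0.482  0.    -2.747]
A 3.347 [-0.127  0.489 -0.485  0.597  0.    -1.903]
A 0.205 [-0.127  0.489 -0.485  0.597  0.     1.238]
B 3.347 [-0.081  0.613 -0.248  0.71   0.    -1.857]
B 0.205 [-0.081  0.613 -0.248  0.71   0.     1.285]
[ 0.547 -0.246  0.076]
[ 0.586 -0.249  0.111]
[ 0.639 -0.253  0.105]
```

Run:
```python
from plan import *
from cell import bot
np.set_printoptions(precision=3,suppress=True)
G=np.array([0,0,-.0185]); q=quat(cy+np.pi/2)
bot.set_gripper(.6,30)
p=knob(0)+G
bot.move_pose([p[0],p[1],.16],q)
bot.move_linear(p,.12)
print(bot.read_clock(),bot.read_ft_force())
for n in ('top','side'): cv2.imwrite(f'pics/{n}1.png',bot.camera(n)[:,:,::-1])
bot.set_gripper(0,30)
print(bot.read_clock(),bot.read_gripper_width(),bot.read_ft_force(),bot.read_position())
t=cv2.imread('pics/side1.png')[120:240,240:390]; t2=cv2.imread('pics/top1.png')[130:250,280:430]
cv2.imwrite('pics/k1.png',cv2.resize(np.hstack([t,t2]),None,fx=2.66,fy=2.66,interpolation=cv2.INTER_CUBIC))
```

```text
4.4 [-0.291 -0.303  0.741]
4.8833 0.22703370923504082 [-2.13  -4.09   4.231] [ 0.547 -0.247  0.058]
```

View pics/k1.png

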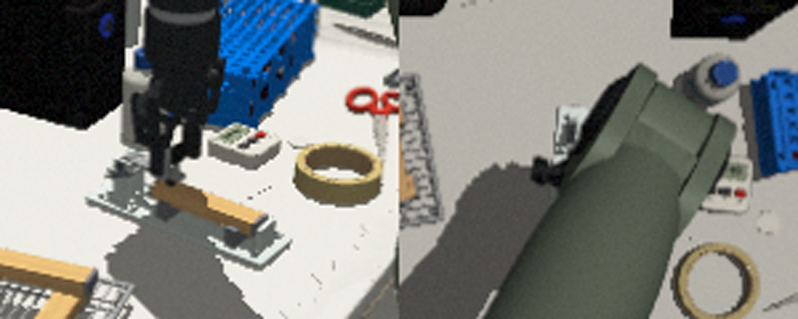

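Pinched on the knob (width 0.227 ≈ 19–20 mm); the fingers straddle it at (330,150) in the composite, arm clear of the bottle. Now lead it round.

Run:
```python
from plan import *
from cell import bot
np.set_printoptions(precision=3,suppress=True)
G=bot.read_position()-knob(0)
for t in (.2,.4,.6,.8,1.0,1.2,1.4,1.55,1.66):
    bot.move_linear(knob(t)+G,.12); print(t,bot.read_clock(),bot.read_ft_force(),bot.read_gripper_width())
```

```text
0.2 5.15 [-3.451 -3.097 -0.738] 0.22577801381965784
0.4 5.4083 [-4.868 -2.913 -0.52 ] 0.22961165165839403
0.6 5.6667 [-6.194 -2.043  1.488] 0.22650176792090385
0.8 5.925 [-5.499 -2.411  2.143] 0.226064739804664
1.0 6.1833 [-3.211 -2.632  1.861] 0.22644321926085653
1.2 6.4417 [-1.61  -4.048  1.633] 0.22916330712550265
1.4 6.7 [-0.074 -4.244  3.692] 0.2296981217134236
1.55 6.95 [ 2.403 -5.294  3.651] 0.22129549914837132
1.66 7.2 [ 1.508 -4.431  4.689] 0.2263862493072908
```

Run:
```python
from plan import *
from cell import bot
np.set_printoptions(precision=3,suppress=True)
G=bot.read_position()-knob(1.66)
bot.move_linear(knob(1.72)+G,.08); print(bot.read_ft_force())
bot.set_gripper(.6); p=bot.read_position(); bot.move_linear([p[0],p[1],.17],.2)
bot.move_pose([*M,.13],quat(cy+np.pi/2))
print(bot.read_clock(),bot.read_ft_force())
for n in ('top','side'): cv2.imwrite(f'pics/{n}2.png',bot.camera(n)[:,:,::-1])
t=cv2.imread('pics/side2.png')[120:240,240:390]; t2=cv2.imread('pics/top2.png')[130:250,280:430]
cv2.imwrite('pics/k2.png',cv2.resize(np.hstack([t,t2]),None,fx=2.66,fy=2.66,interpolation=cv2.INTER_CUBIC))
```

```text
[ 0.708 -4.368  3.366]
9.0417 [ 0.47  -0.109  0.293]
```

View pics/k2.png

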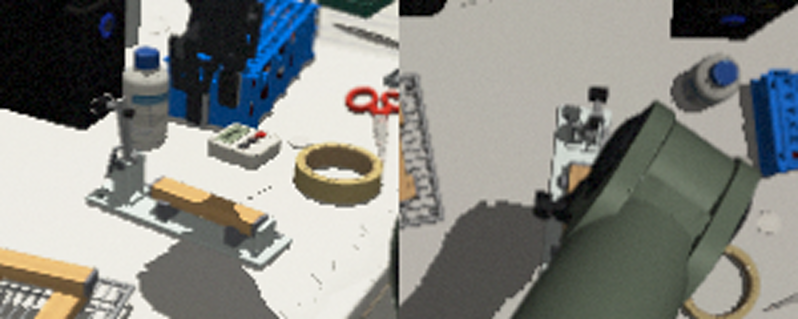

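Run:
```python
from plan import *
from cell import bot
np.set_printoptions(precision=3,suppress=True)
print(bot.move_linear([*M,.0135],.12,until_force=8), bot.read_position(),bot.read_ft_force())
bot.set_gripper(0,35); print(bot.read_gripper_width(),bot.read_ft_force())
print(bot.move_linear([*M,.05],.08),bot.read_ft_force(),bot.read_gripper_width())
bot.move_linear([*M,.16],.2)
T=C+.0435*u
bot.move_pose([*T,.13],quat(th)); print(bot.read_clock())
for n in ('top','side'): cv2.imwrite(f'pics/{n}3.png',bot.camera(n)[:,:,::-1])
t=cv2.imread('pics/side3.png')[130:280,170:340]; t2=cv2.imread('pics/top3.png')[120:270,200:370]
cv2.imwrite('pics/k3.png',cv2.resize(np.hstack([t,t2]),None,fx=2.35,fy=2.35,interpolation=cv2.INTER_CUBIC))
```

```text
False [ 0.508 -0.243  0.014] [ 0.179 -0.14   0.503]
0.29368003126213216 [-0.729 -0.689  5.657]
False [-1.013 -0.827 -0.398] 0.29496184737021425
13.0833
```

View pics/k3.png

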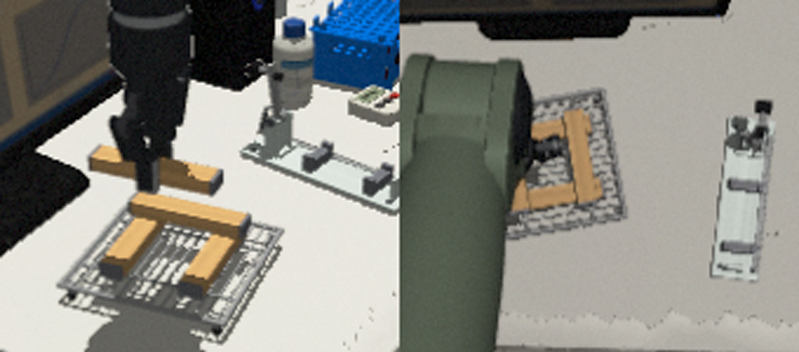

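```bash
cat > held.py <<'E'
import h
from h import *
from plan import *
from ov import overlay
from cell import bot
np.set_printoptions(precision=4,suppress=True)
h.CAP=.004
cs=bot.calibration('side')
im=load('pics/side3.png'); w=wood(im)
Cs=np.array([.571,.0146]); ths=1.778
fx=[(*(Cs+.043*v),1.778,.03),(*(Cs-.043*v),1.785,.03),(*(Cs-.0408*u-.0007*v),1.766+np.pi/2,.046)]
mk=np.ones(w.shape); mk[:,214:248]=0; mk[212:]=0
T=bot.read_position(); print(T)
zc=T[2]+.030-.0135
p,f=fit([(cs,w)],lambda p:fx+[(p[0],p[1],p[2],zc)],[T[0],T[1],th+np.pi/2],[.003,.003,.03],[mk])
print(p,p[:2]-T[:2],'u,v err',(p[:2]-T[:2])@u,(p[:2]-T[:2])@v,p[2]-np.pi/2-th,f)
overlay(cs,im,fx+[(*p,zc)],(195,180,275,230),'pics/ovh.png')
E
python3 held.py
```

```text
[0.5614 0.0566 0.13  ]
[0.5611 0.0566 3.3212] [-0.0003  0.    ] u,v err 7.894076845412103e-05 0.0003221983916893698 -0.025568401363768034 3.988969670699227
```

View pics/ovh.png

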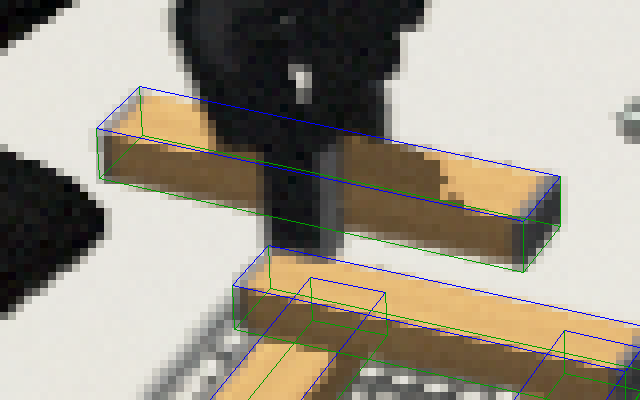

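```bash
cat >> plan.py <<'E'
C=np.array([.571,.0146])
E
python3 - <<'E'
from plan import *
from cell import bot
np.set_printoptions(precision=3,suppress=True)
T=C+.0438*u-.0006*v
bot.move_linear([*T,.036],.12)
print(bot.read_ft_force(),bot.move_linear([*T,.0285],.02,until_force=4),bot.read_position(),bot.read_ft_force())
bot.set_gripper(.48); print(bot.read_ft_force())
bot.move_linear([*T,.14],.2)
bot.set_gripper(.45)
bot.move_pose([.5857,.2785,.12],quat(.116+np.pi/2)); print(bot.read_clock())
for n in ('top','side'): cv2.imwrite(f'pics/{n}4.png',bot.camera(n)[:,:,::-1])
t=cv2.imread('pics/side4.png')[180:330,110:290]; t2=cv2.imread('pics/top4.png')[130:280,160:340]
cv2.imwrite('pics/k4.png',cv2.resize(np.hstack([t,t2]),None,fx=2.2,fy=2.2,interpolation=cv2.INTER_CUBIC))
E
```

```text
[-0.115  0.426  0.063] True [0.563 0.058 0.03 ] [-0.359 -0.049  5.043]
[0.186 0.014 0.242]
16.5917
```

View pics/k4.png

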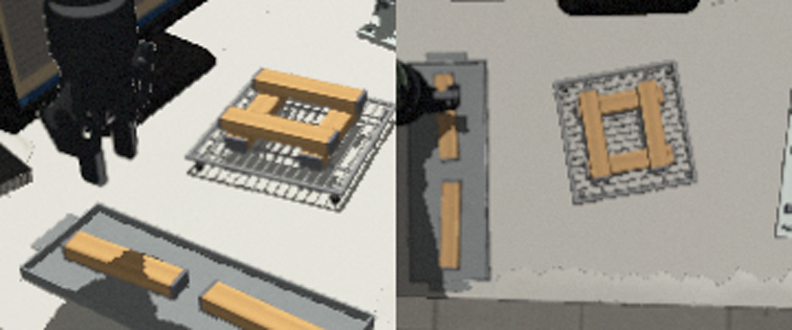

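```bash
cat > chk4.py <<'E'
import h
from h import *
from plan import *
from cell import bot
np.set_printoptions(precision=4,suppress=True)
h.CAP=.004
for k in ('top','side'):
    c=bot.calibration(k); w=wood(load(f'pics/{k}4.png')); C0=np.array([.5689,.0165]) if k=='top' else C
    x0=[*(C0+.043*v),th,*(C0-.043*v),th,*(C0-.041*u),th+np.pi/2,*(C0+.043*u),th+np.pi/2]
    p,f=fit([(c,w)],lambda p:[(p[0],p[1],p[2],.03),(p[3],p[4],p[5],.03),(p[6],p[7],p[8],.046),(p[9],p[10],p[11],.046)],x0,[.003,.003,.03]*4)
    P=p.reshape(4,3); m=(P[0]+P[1])/2; uu=np.array([np.cos(m[2]),np.sin(m[2])]); vv=np.array([-uu[1],uu[0]])
    print(k,f,'mid',m,'yaws',P[:,2]-[0,0,np.pi/2,np.pi/2])
    for i in range(4): print((P[i,:2]-m[:2])@uu*1e3,(P[i,:2]-m[:2])@vv*1e3)
E
python3 chk4.py
```

```text
top 2.0723711341411857 mid [0.5688 0.0164 1.781 ] yaws [1.7802 1.7818 1.7611 1.7717]
0.4970356868430389 43.21979958791826
-0.4970356868430354 -43.21979958791826
-40.81257171100519 -1.2780870948374823
42.64113166733184 -2.199638451086385
side 8.695455930519156 mid [0.5711 0.0146 1.7859] yaws [1.7801 1.7916 1.7668 1.774 ]
0.6988422505345374 43.25334733861047
-0.6988422505345617 -43.253347338610574
-40.91037394262029 -0.5677399887965371
41.8494682341317 -2.0097159481845557
```

The second layer is on: top view shows all four slats seated. slat_m measures about 2 mm off along its length and about 1–2 mm short of the 43 mm station, so I'll do a small lift-and-correct before the third layer.

```bash
python3 - <<'E'
from plan import *
from cell import bot
np.set_printoptions(precision=4,suppress=True)
T=C+.0438*u-.0006*v
bot.move_pose([*T,.12],quat(th)); bot.set_gripper(.48)
bot.move_linear([*T,.030],.15,until_force=8)
bot.set_gripper(0,30); print(bot.read_gripper_width(),bot.read_ft_force())
bot.move_linear([*T,.036],.05)
T2=T+.0014*u+.0016*v
bot.move_linear([*T2,.036],.02)
print(bot.move_linear([*T2,.0285],.02,until_force=4),bot.read_position(),bot.read_ft_force())
bot.set_gripper(.48)
bot.move_linear([*T2,.14],.2)
bot.set_gripper(.45)
bot.move_pose([.5857,.2785,.12],quat(.116+np.pi/2)); print(bot.read_clock())
for n in ('top','side'): cv2.imwrite(f'pics/{n}4.png',bot.camera(n)[:,:,::-1])
E
python3 chk4.py
```

```text
0.2957388915879921 [-0.6681  0.353   4.6415]
True [0.5611 0.0587 0.0311] [0.672  0.5878 3.0071]
21.7667
top 2.7420287527997704 mid [0.5689 0.0162 1.7834] yaws [1.7822 1.7847 1.7593 1.7725]
0.5949531663433112 43.219797305854264
-0.5949531663432834 -43.21979730585415
-40.56579988614254 -1.1705307071604825
44.261023499702 0.2111027141256036
side 8.288797064122265 mid [0.5711 0.0144 1.7855] yaws [1.7799 1.791  1.7664 1.7744]
0.8919591866620967 43.244102752303114
-0.8919591866620967 -43.244102752303114
-40.55023100771745 -0.5661859743256379
43.26277660523228 0.4645774621005721
```

```bash
cat > third.py <<'E'
import sys
from plan import *
from cell import bot
np.set_printoptions(precision=4,suppress=True)
Ct=np.array([.5698,.0154]); th=1.780; u=np.array([np.cos(th),np.sin(th)]); v=np.array([-u[1],u[0]])
P,yaw,T,name={'1':([.5857,.2787],.117,Ct-.043*v-.0004*u,'5'),'2':([.4287,.2666],.016,Ct+.043*v+.0006*u,'6')}[sys.argv[1]]
q=quat(yaw+np.pi/2); bot.set_gripper(.45)
bot.move_pose([*P,.10],q)
print(bot.move_linear([*P,.0075],.12,until_force=8),bot.read_position(),bot.read_ft_force())
bot.set_gripper(0,35); print(bot.read_gripper_width())
bot.move_linear([*P,.14],.15); print(bot.read_gripper_width(),bot.read_ft_force())
bot.move_pose([*T,.14],quat(th-np.pi/2)); print(bot.read_clock())
for n in ('top','side'): cv2.imwrite(f'pics/{n}{name}.png',bot.camera(n)[:,:,::-1])
t=cv2.imread(f'pics/side{name}.png')[150:300,110:290]; t2=cv2.imread(f'pics/top{name}.png')[130:280,160:340]
cv2.imwrite(f'pics/k{name}.png',cv2.resize(np.hstack([t,t2]),None,fx=2.2,fy=2.2,interpolation=cv2.INTER_CUBIC))
E
python3 third.py 1
```

```text
False [0.5864 0.279  0.0083] [-0.9556  0.2041  0.5746]
0.29352699084799183
0.29076055289376795 [-0.0268  0.1042 -0.0957]
25.5417
```

View pics/k5.png

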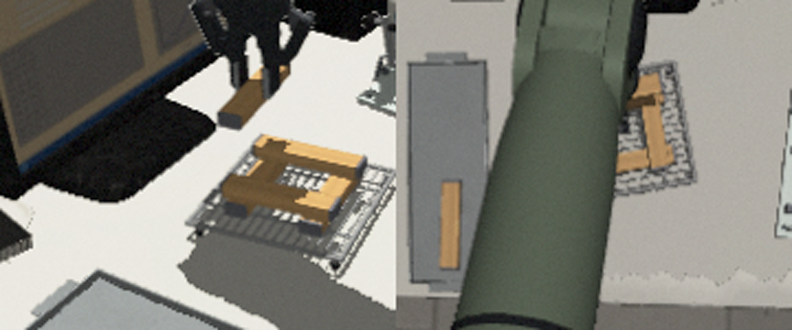

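```bash
cat > place.py <<'E'
from cell import bot
import numpy as np
np.set_printoptions(precision=4,suppress=True)
T=bot.read_position()
bot.move_linear([T[0],T[1],.064],.12)
print(bot.read_ft_force(),bot.move_linear([T[0],T[1],.0565],.015,until_force=3.5),bot.read_position(),bot.read_ft_force())
bot.set_gripper(.46); print(bot.read_ft_force())
bot.move_linear([T[0],T[1],.15],.2); print(bot.read_clock())
E
python3 place.py && python3 third.py 2
```

```text
[ 1.0124  0.2845 -0.0025] True [0.6125 0.0252 0.0601] [-0.8486  0.6859  3.9986]
[ 0.3455  0.5713 -0.7068]
27.7167
False [0.4293 0.2667 0.008 ] [-0.3033 -0.7116  0.1152]
0.28948848955629325
0.2940492453129087 [ 0.3308  0.2205 -0.3207]
32.3917
```

View pics/k6.png

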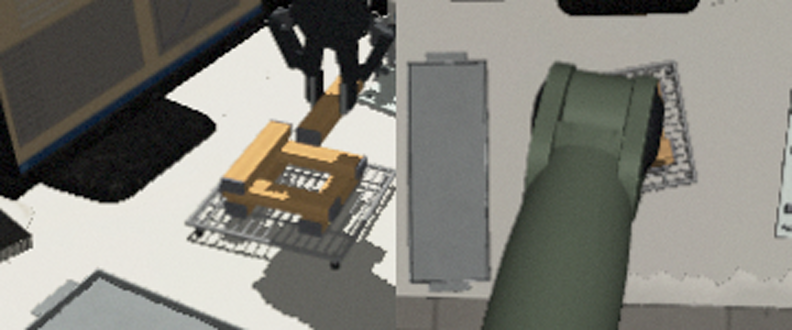

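First third-layer slat lies flat on the crib (side panel ≈(255,155)); the second is held. Place it and clear off.

```bash
python3 place.py
python3 - <<'E'
from plan import *
from cell import bot
bot.move_pose([.45,.26,.2],quat(.016+np.pi/2)); bot.wait(.3)
for n in ('top','side'): cv2.imwrite(f'pics/{n}7.png',bot.camera(n)[:,:,::-1])
t=cv2.imread('pics/side7.png')[150:300,180:360]; t2=cv2.imread('pics/top7.png')[130:280,210:390]
cv2.imwrite('pics/k7.png',cv2.resize(np.hstack([t,t2]),None,fx=2.2,fy=2.2,interpolation=cv2.INTER_CUBIC))
print(bot.read_clock())
E
cat > chk7.py <<'E'
import h
from h import *
from plan import *
from cell import bot
np.set_printoptions(precision=4,suppress=True)
h.CAP=.004
Z=[.03,.03,.046,.046,.062,.062]
for k in ('top','side'):
    c=bot.calibration(k); w=wood(load(f'pics/{k}7.png')); C0=np.array([.5689,.0163]) if k=='top' else np.array([.5711,.0145])
    b=[(*(C0+.0432*v),1.781,.03),(*(C0-.0432*v),1.787,.03)]
    x0=[*(C0-.041*u),th+np.pi/2,*(C0+.0435*u),th+np.pi/2,*(C0+.043*v),th,*(C0-.043*v),th]
    p,f=fit([(c,w)],lambda p:b+[(*p[3*i:3*i+3],Z[i+2]) for i in range(4)],x0,[.003,.003,.03]*4)
    P=p.reshape(4,3); print(k,f,'yaws',P[:,2]-[np.pi/2,np.pi/2,0,0])
    for i in range(4): print((P[i,:2]-C0)@u*1e3,(P[i,:2]-C0)@v*1e3)
E
python3 chk7.py
```

```text
[ 0.6027  0.3887 -0.6989] True [0.5278 0.0083 0.0597] [-0.7265  0.8905  6.0062]
[-0.3945 -0.519  -0.1071]
34.575
36.0167
top 2.849009320741981 yaws [1.7575 1.7648 1.783  1.7795]
-40.754055002706814 -1.4215047276721384
44.24904889118473 0.6297935755257676
2.3964974546585216 42.47461291822583
1.7979412190962385 -43.70824349257084
side 252.6669393614324 yaws [1.7865 1.7587 1.7837 1.756 ]
-40.09666481193038 -1.053331955240504
42.78365632815024 0.9922111295346363
2.2457061177192563 43.35013961257521
6.219637809733465 -38.263096067213404
```

View pics/k7.png

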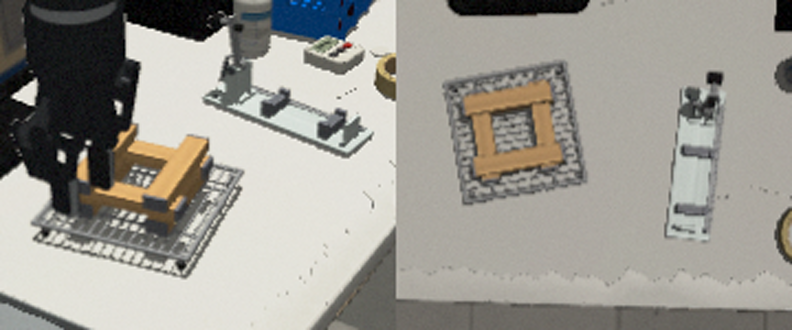

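```bash
python3 - <<'E'
from plan import *
from cell import bot
bot.move_pose([.36,-.2,.25],quat(1.489)); bot.wait(.3)
for n in ('top','side'): cv2.imwrite(f'pics/{n}7.png',bot.camera(n)[:,:,::-1])
t=cv2.imread('pics/side7.png')[130:280,180:400]
cv2.imwrite('pics/k8.png',cv2.resize(t,None,fx=3,fy=3,interpolation=cv2.INTER_CUBIC))
print(bot.read_clock())
E
python3 chk7.py
```

```text
38.1417
top 2.9497825354165284 yaws [1.7574 1.7647 1.7821 1.7789]
-40.680928281545235 -1.4714423896096587
44.22009170932793 0.6344968927154346
2.3075593590428847 42.53054056517294
1.7744398553790601 -43.72213195689912
side 11.140032493548809 yaws [1.7685 1.7676 1.7835 1.7841]
-40.58113306298333 -0.8310378389475622
42.78787744053142 0.8630287470402422
1.6648496181491694 43.41199582151106
1.8904726294572127 -42.736387697639934
```

View pics/k8.png

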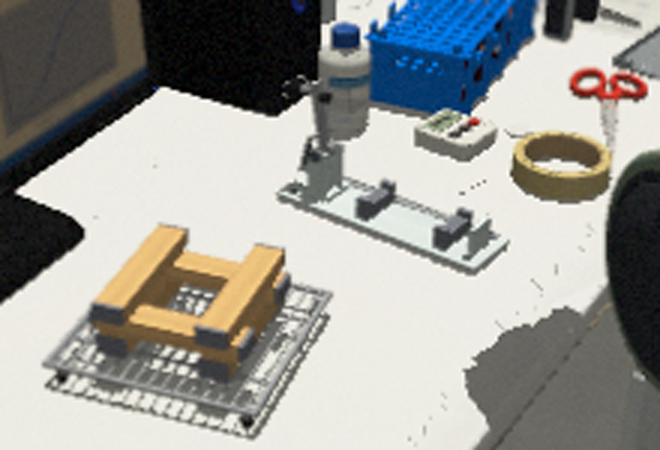

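The side view shows the three-layer crib sitting square at about (190,300). The finger is up, with its knob at (292,88), the cradle is empty, and the bottle, timer and tape are in place. Handing in.

```bash
python3 -c "
from cell import bot
print(bot.close_job(),bot.read_clock())"
```

```text
the job is handed in; nothing more can be done
the job is handed in; nothing more can be done
```

The job is done and handed in at about 38 s of the 72 s allowed. I swung the finger up and it stays up. I laid the measured slat as the second slat of layer 2, then laid both tray slats on top as layer 3 and backed the arm clear.

**Correction:** the measured slat first landed about 2 mm off along its length. I lifted it a few millimetres and reset it once, before starting the third layer.

**Last checks, fitted in both camera views:**

| Slat | Measured position |
|---|---|
| Measured slat, layer 2 | 42.8–44.2 mm beyond the crib middle, within 1 mm along its length, within about 1° of parallel to the bottom slats' cross direction |
| Two top slats, layer 3 | within about 0.7 mm of straight above the bottom slats, about 2 mm off along their length toward the new slat |

- **Already-laid slats:** the second-layer slat that was there showed no shift beyond fit noise. The bottom slats had not moved when I checked after layer 2. In the final fit I held them fixed, and it still matched the pictures.
- **Other things:** by eye, the bottle, timer and tape stand where they were. The forces I read stayed at a few newtons.

**Disagreements:**
- The two cameras differ by about 2 mm in absolute position, so I worked from a position between them.
- Both cameras put the second-layer slat that was already there at about 41 mm from the crib middle, not the stated 43 mm.
- One side-camera check was spoiled because the gripper blocked the view. I repeated it with the arm clear.

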